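Sweep painted pendants into the sorting tray

ROBOT

A 6-joint arm with a two-finger parallel gripper is mounted at the origin on the work surface. World frame = base frame: x ahead of the robot, y to its left, z up, the work surface at z = 0. Lengths are in m, angles in rad, forces in N, time in s.
With the tool pointing down it reaches from about 0.4 to 0.925 m from the base axis. Payload 3.4 kg.
Tool frame: the origin (TCP) lies midway between the tips of the shut fingers; the grasp point (between the pads) lies 19 mm behind it (bot.grip_point_offset is the distance from the TCP to the grasp point, in m); z points along the fingers, y is the line along which they close (so a half turn about z gives the same grasp; the last joint's range is limited). The gripper opens to 85 mm and grips with 20 to 120 N. Pads are 22 mm wide; open, the fingers measure 114 mm over their backs; the gripper's body (76 mm by 85 mm) begins 54 mm behind the grasp point. The pads swing forward as they close: fully open they stand 13 mm farther back than shut.
Start: joints at [-1.286, 0.307, 1.506, -0, 1.328, -0.073], TCP at [0.201, -0.539, 0.207] pointing down, gripper open.
Joint ranges: [-3.12, 3.12], [-1.05, 2.28], [0.14, 2.33], [-1.42, 4.57], [0.1, 2.73], [-2.68, 2.68]. Speed limits (rad/s): [2.57, 2.57, 3.14, 3.14, 3.14, 3.14].

INTERFACE

Orientations are given as a rotation vector (axis times angle).
In Python, from bench import bot, eoat, optics gives the robot as it stands. Calls block until the motion is done:
- bot.move_pose(position, orientation): joint-space move of the TCP to a pose.
- bot.movel(position, rot=None, max_speed=0.15): straight line of the TCP; rot=None keeps the orientation; max_speed is the mean speed in m/s.
- bot.move_joints(angles): joint-space move.
- eoat.command_gripper(opening, grip_force=None): finger opening in m; grip_force is the grip in N (None keeps the last); returns when the fingers have stopped.
- bot.hold(seconds).
- bot.solve_ik(position, orientation): joint angles nearest the present ones, or None.
- bot.read_state(): the state.
- optics.capture(name): name is "scene" or "top" or "wrist"; returns (picture, depth): 480x640x3 uint8, red, green, blue; 480x640 float32, m along the optical axis (not along the pixel's ray), 0 where there is no reading.
- optics.camera_info(name): a dict with "camera_matrix" (3x3 intrinsics, pixels), "T" (4x4, takes a point from camera to world coordinates). Camera axes: x right, y down, z forward; pixel columns grow to the right and rows downward; lengths in m; the calibration is good to about 2 mm. A picture is of the moment at which its call begins: read the wrist's pose just before it. camera_info takes no time and is no camera call; for the wrist camera it gives the pose at the moment of the call.
A pose or a line that the arm cannot do raises bot.MotionError and nothing moves.
- bot.hand_in(): hands the job in; it is judged then, once.
Trained networks look in the newest picture that a camera, given by its name, has taken for a name from the list of things; names that differ only in an ending like _2 or _b are one class to them, and where a whole thing is asked for, a point or a joint stands for the part that bears it (a point fixed in the world has none). Each returns a list of dicts, best first, with "confidence" (0 to 1); they miss things now and then, are a little off and sometimes report something else, mostly with a low value. They report only what shows in the picture. A call takes as long as a camera call. They do not tell look-alikes from the thing itself.
- optics.find_in(query, camera): "location" ([x, y, z] in m, in world coordinates, good to about 4 mm: the middle of the surface that is visible of it).
- optics.outline_of(query, camera): "mask" (480x640 bool, what is visible of it).
The state is a dict: "clock": time; "q": joint angles; "qvel": joint speeds; "joint_torque": joint torques, N m; "tcp_pos": TCP position; "ee_rot": TCP orientation; "ft_force": force on the tool from outside, world axes, zero at the start; "torque": the same for the moment, N m; "width": finger opening in m; "finger_force": force on a finger pad.
Only numpy, scipy, OpenCV 4.12 (cv2) and the standard library are available. Lean on these libraries where they do the work, as an engineer would, in place of code of your own. Each camera call takes 0.05 s, during which the arm holds its last target. There are 200 camera calls.

TASK

Sweep the four round painted pendants across the bench, over the bevelled lip and wholly into the open-sided wooden tray, pushing them gently with the fingertips. The paint is fresh: slide them along the surface, never pinch, lift or press hard on them or tip them up, and leave them lying flat side by side on the tray's floor, painted face up, none on top of another. Leave the square tag, the ink saucer, the paint pot and everything else on the bench where they stand.

Things in the scene. Friction and masses are not known exactly. Their poses are not given: they have to be found in the camera images.
- tray: Wooden sorting tray, open on one side, fast to the bench. Origin: middle of the open side's front edge, at bench height; y points out of the opening, x along it, z up. Inside: x -110 to 110 mm, y 0 to -185 mm. Floor: bevelled lip rising from 0 at y = 0 to 3 mm at y = -25 mm, then level at 3 mm. Side and back walls 10 mm thick, 24 mm high.
- pendant1: Round wooden pendant: slice of branch with dark bark edge and pale painted face up, disc 42 mm across, 12 mm thick, 10 to 17 g, lying flat and loose on the bench in front of the tray's open side. Origin: centre of its underside; z up through the painted face.
- pendant2: Round wooden pendant: slice of branch with dark bark edge and pale painted face up, disc 42 mm across, 12 mm thick, 10 to 17 g, lying flat and loose on the bench in front of the tray's open side. Origin: centre of its underside; z up through the painted face.
- pendant3: Round wooden pendant: slice of branch with dark bark edge and pale painted face up, disc 42 mm across, 12 mm thick, 10 to 17 g, lying flat and loose on the bench in front of the tray's open side. Origin: centre of its underside; z up through the painted face.
- pendant4: Round wooden pendant: slice of branch with dark bark edge and pale painted face up, disc 42 mm across, 12 mm thick, 10 to 17 g, lying flat and loose on the bench in front of the tray's open side. Origin: centre of its underside; z up through the painted face.
- saucer: White china saucer of ink, 68 mm across, 17 mm high, loose on the bench. Origin: centre of its underside.
- paint_pot: Small paint pot with a white lid, 41 mm across, 42 mm high, loose, upright. Origin: centre of its underside.
- square_tag: Unpainted square wooden tag, 44 x 44 x 12 mm, lying loose on the bench. Origin: centre of its underside; x and y along its edges.
- squeeze_bottle: Squeeze bottle, 54 mm across, 172 mm high, upright and loose, away to the side. Origin: centre of its underside.
- mug: White mug, 80 mm across, 92 mm high, loose, away to the side. Origin: centre of its underside.
- water_jar: Clear jar with a grey lid, 78 mm across, 105 mm high, loose, away to the side. Origin: centre of its underside.
- brush_pot: Metal pot of paint brushes, 76 mm across, pot 100 mm and brushes about 230 mm high, loose, away to the side. Origin: centre of its underside.
Things that resemble listed ones, but are neither listed nor needed, are in the scene too. What is shaped like the pendant4 but green is not meant. Leave any pink look-alike of the pendant3 alone.

How it is judged:
At the end, for the whole second after the job is handed in: All four pendants at rest in the tray, centres at least 18 mm behind the lip's front edge and inside the walls, painted face up within 14 degrees, undersides within 8 mm of bench height; tag, saucer, pot, bottle, mug, jar and brush pot upright and within 20 mm of their starts (y of pendant1 in the frame of tray between -0.17 and -0.018 m and x of pendant1 in the frame of tray between -0.095 and 0.095 m and z of each of pendant1, pendant2, pendant3, pendant4 in the frame of tray below 0.008 m and angle between each of pendant1, pendant2, pendant3, pendant4's own z axis and vertical below 0.25 rad and linear speed of each of pendant1, pendant2, pendant3, pendant4 below 0.01 m/s and y of pendant2 in the frame of tray between -0.17 and -0.018 m and x of pendant2 in the frame of tray between -0.095 and 0.095 m and y of pendant3 in the frame of tray between -0.17 and -0.018 m and x of pendant3 in the frame of tray between -0.095 and 0.095 m and y of pendant4 in the frame of tray between -0.17 and -0.018 m and x of pendant4 in the frame of tray between -0.095 and 0.095 m and distance of each of saucer, paint_pot, square_tag, squeeze_bottle, mug, water_jar, brush_pot from where it was at the start of the episode below 0.02 m and angle between each of saucer, paint_pot, square_tag, squeeze_bottle, mug, water_jar, brush_pot's own z axis and vertical below 0.2 rad); the robot touches nothing.
It fails at once if a pendant is lifted (underside more than 20 mm above the bench) (height (world z) of any of pendant1, pendant2, pendant3, pendant4 above 0.02 m).
It fails at once if a pendant is tipped up on edge or turned over (more than 40 degrees) (angle between any of pendant1, pendant2, pendant3, pendant4's own z axis and vertical above 0.7 rad).
It fails at once if a pendant is pinched or pressed hard with the fingers (over 12 N) (contact force between the fingers and pendant1 above 12 N or contact force between the fingers and pendant2 above 12 N or contact force between the fingers and pendant3 above 12 N or contact force between the fingers and pendant4 above 12 N).
It fails at once if a bystander is shifted by more than 20 mm (distance of any of saucer, paint_pot, square_tag, squeeze_bottle, mug, water_jar, brush_pot from where it was at the start of the episode above 0.02 m).
It fails at once if a bystander is tipped over (angle between any of saucer, paint_pot, square_tag, squeeze_bottle, mug, water_jar, brush_pot's own z axis and vertical above 0.5 rad).
It also fails if it takes over 67 s, if anything falls off the work surface, if the arm or the gripper's body presses on something with over 40 N, if the wrist force passes 120 N, or if a joint passes its speed limit or range.

## Working session

There is one attempt and no reset: what is moved stays moved. The work goes in short steps, each a Python script; the robot and the scene stay as the last script left them, time stands still between calls to the robot, and variables do not carry over. Pictures are saved under pics/ and viewed, at most 10 in all, crops included, and the job is handed in when it is done.

```bash
mkdir -p pics; ls
python3 - <<'E'
from bench import bot, eoat, optics
import cv2, numpy as np
for c in ["top","scene"]:
    im,d=optics.capture(c); cv2.imwrite(f"pics/{c}0.png",im[:,:,::-1]); np.save(f"pics/{c}0d.npy",d)
    i=optics.camera_info(c); print(c,np.round(i["camera_matrix"],1).tolist(),np.round(i["T"],3).tolist())
    for q in ["tray","pendant1","square_tag","saucer","paint_pot","squeeze_bottle","mug","water_jar","brush_pot"]:
        if c=="scene" and q not in("pendant1","tray"): continue
        print(q,[(np.round(r["location"],3).tolist(),round(r["confidence"],2)) for r in optics.find_in(q,c)])
print(bot.read_state()["clock"])
E
```

```text
pics
top [[500.9, 0.0, 325.7], [0.0, 500.9, 239.2], [0.0, 0.0, 1.0]] [[0.01, -0.985, 0.174, 0.295], [-1.0, -0.013, -0.019, 0.001], [0.021, -0.174, -0.985, 1.289], [0.0, 0.0, 0.0, 1.0]]
tray [([0.566, -0.246, 0.003], 0.7), ([0.437, 0.508, 0.046], 0.65)]
pendant1 [([0.443, 0.145, 0.01], 0.8), ([0.622, -0.07, 0.016], 0.73), ([0.541, -0.094, 0.016], 0.73), ([0.51, 0.084, 0.013], 0.69), ([0.449, -0.069, 0.011], 0.64), ([0.354, -0.037, 0.011], 0.45)]
square_tag [([0.615, 0.104, 0.011], 0.87)]
saucer [([0.502, 0.251, 0.005], 0.92)]
paint_pot [([0.408, 0.07, 0.045], 0.47)]
squeeze_bottle [([0.55, -0.444, 0.106], 0.87)]
mug [([0.435, 0.508, 0.044], 0.59)]
water_jar [([0.437, -0.55, 0.104], 0.75)]
brush_pot [([0.603, 0.454, 0.091], 0.85)]
scene [[557.2, 0.0, 330.2], [0.0, 557.2, 240.1], [0.0, 0.0, 1.0]] [[-0.89, 0.325, -0.32, 1.076], [0.456, 0.64, -0.618, 1.071], [0.004, -0.696, -0.718, 1.31], [0.0, 0.0, 0.0, 1.0]]
tray [([0.568, -0.243, -0.0], 0.72)]
pendant1 [([0.57, -0.443, 0.081], 0.72), ([0.545, -0.087, 0.012], 0.7), ([0.455, -0.071, 0.01], 0.49), ([0.361, -0.031, 0.006], 0.49), ([0.444, 0.153, 0.013], 0.45)]
0.65
```

Run:
```python
import cv2
im=cv2.imread("pics/top0.png"); cv2.imwrite("pics/topcrop.png",cv2.resize(im[150:400,220:480],None,fx=2.3,fy=2.3,interpolation=cv2.INTER_CUBIC))
```

```text
(no output)
```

View pics/top0.png

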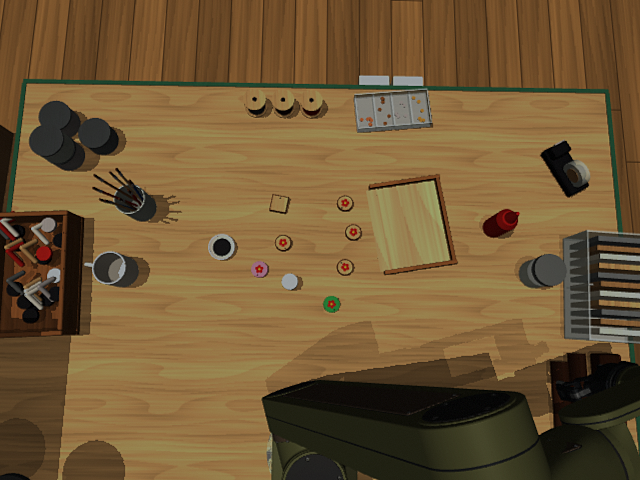

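View pics/topcrop.png

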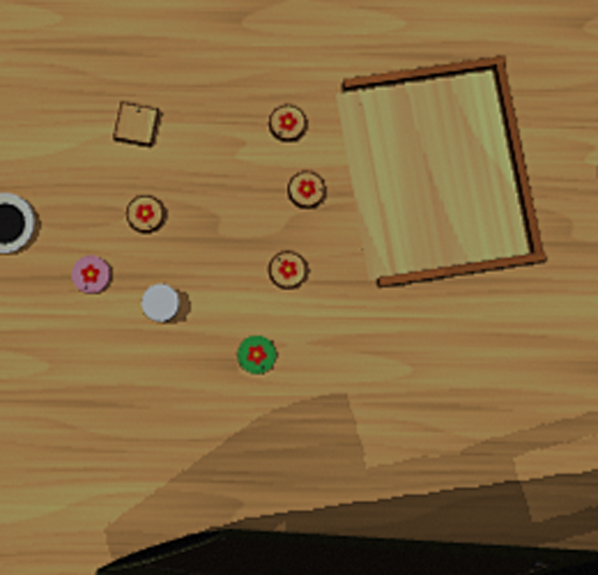

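The pale pendants are at (345,203), (353,232), (345,267) and (283,243). The look-alikes to leave are pink at (260,269) and green at (331,304), and the square tag is at (280,204). The tray opens to the left, between about (369,188) and (385,273).

Next I'll compute the tray frame and each pendant's position in it.

```bash
cat > h.py <<'E'
from bench import bot, eoat, optics
import numpy as np, cv2
from scipy.spatial.transform import Rotation as Ro
def ray(px,z,cam="top"):
    i=optics.camera_info(cam); T=i["T"]; K=i["camera_matrix"]
    d=T[:3,:3]@np.linalg.solve(K,[px[0],px[1],1]); o=T[:3,3]
    return (o+d*(z-o[2])/d[2])[:2]
def rots(d):
    x=np.array([d[0],d[1],0])/np.hypot(*d[:2]); z=np.array([0,0,-1.])
    out=[]
    for s in(1,-1): out.append(Ro.from_matrix(np.c_[s*x,np.cross(z,s*x),z]).as_rotvec())
    return out
def pendants():
    im,_=optics.capture("top"); out=[]
    for r in optics.outline_of("pendant1","top"):
        m=r["mask"]; c=np.argwhere(m).mean(0)[::-1]; px=im[m].astype(int)
        med=np.median(px,0)
        w=ray(c,0.010); out.append((np.round(c,0),np.round(w,4),m.sum(),med,round(r["confidence"],2)))
    return im,out
E
python3 - <<'E'
from h import *
C=lambda u,v:(u/2.3+220-.3,v/2.3+150-.3)
P={k:ray(C(*c),.024) for k,c in dict(fu=(342,82),fl=(378,284),bu=(504,58),bl=(545,262)).items()}
for k,v in P.items(): print(k,np.round(v,4))
n=lambda a,b:round(float(np.linalg.norm(P[a]-P[b])),4)
print("front",n('fu','fl'),"back",n('bu','bl'),"sides",n('fu','bu'),n('fl','bl'),"expect 240/240/195")
print("floor edge z0",ray(C(340,95),0),ray(C(378,278),0))
O=(P['fu']+P['fl'])/2; ex=(P['fu']-P['fl'])+(P['bu']-P['bl']); ex/=np.linalg.norm(ex); ins=np.array([ex[1],-ex[0]])
print("O",O,"in",ins,"x",ex)
im,o=pendants()
for r in o:
    w=r[1]; print(*r,"tray:",np.round([(w-O)@ex,-(w-O)@ins],3))
E
```

```text
fu [ 0.6635 -0.1345]
fl [ 0.433  -0.1731]
bu [ 0.6949 -0.3208]
bl [ 0.4598 -0.3596]
front 0.2337 back 0.2383 sides 0.189 0.1884 expect 240/240/195
floor edge z0 [ 0.65484929 -0.13462748] [ 0.44243716 -0.17648249]
O [ 0.54825831 -0.15379264] in [ 0.16407179 -0.9864484 ] x [0.9864484  0.16407179]
[353. 232.] [ 0.5404 -0.0943] 212 [143.   89.5  49. ] 0.76 tray: [0.002 0.06 ]
[259. 269.] [0.4415 0.1469] 197 [152. 104. 124.] 0.65 tray: [-0.056  0.314]
[344. 267.] [ 0.4485 -0.0729] 205 [146. 102.  58.] 0.6 tray: [-0.085  0.096]
[283. 243.] [0.5098 0.0871] 219 [145.  97.  49.] 0.56 tray: [0.002 0.244]
[331. 304.] [ 0.3546 -0.0391] 227 [ 37. 113.  48.] 0.56 tray: [-0.172  0.145]
[278. 204.] [0.6142 0.1013] 277 [152. 122.  73.] 0.34 tray: [0.107 0.241]
```

```bash
cat >> h.py <<'E'
O=np.array([.5483,-.1538]); EX=np.array([.98645,.16407]); INS=np.array([.16407,-.98645])
Z=.006; OFF=.0267
def W(x,y): return O+x*EX-y*INS
def tray(w): d=np.asarray(w)-O; return np.round([d@EX,-d@INS],4)
def tcp(x,y,z=Z): return [*(W(x,y+OFF)),z]   # TCP that holds a disc centred at tray x,y
def best_rot(p):
    q0=bot.read_state()["q"]; c=[(np.abs(np.array(q)-q0).max(),i) for i,r in enumerate(rots(INS)) if (q:=bot.solve_ik(p,r)) is not None]
    return rots(INS)[min(c)[1]]
def push(start,way,speed=.08):
    x,y=start; a=tcp(x,y+.016,.07); r=best_rot(a)
    bot.move_pose(a,r); bot.movel(tcp(x,y+.016),max_speed=.1)
    s=bot.read_state(); print("down",np.round(s["ft_force"],2),np.round(s["tcp_pos"],4),s["width"])
    for p in way:
        bot.movel(tcp(*p),max_speed=speed); print(p,np.round(bot.read_state()["ft_force"],2))
    x,y=way[-1]; bot.movel(tcp(x,y+.02),max_speed=.08); bot.movel(tcp(x,y+.02,.07),max_speed=.15)
    print("clock",bot.read_state()["clock"])
E
python3 - <<'E'
from h import *
eoat.command_gripper(.028)
p=tray([.622,-.071]); print(p)
push(p,[(p[0],p[1]-.012),(.062,.0),(.062,-.125)])
im,o=pendants(); cv2.imwrite("pics/t1.png",cv2.resize(im[150:350,220:480,::-1],None,fx=2.3,fy=2.3))
for r in o: print(*r,tray(r[1]))
E
```

```text
[0.0863 0.0696]
down [0.85 0.36 0.05] [ 0.6155 -0.029   0.0063] 0.02799158664173071
(np.float64(0.0863), np.float64(0.0576)) [-0.46  0.79 -0.16]
(0.062, 0.0) [ 0.13 -0.25 -0.22]
(0.062, -0.125) [-0.09  0.66  0.22]
clock 8.6333
[344. 203.] [ 0.6174 -0.0725] 210 [170.  107.   59.5] 0.77 [0.0815 0.0689]
[281. 242.] [0.5129 0.0909] 169 [174. 118.  64.] 0.73 [0.0052 0.2472]
[258. 269.] [0.4414 0.1472] 213 [180. 127. 147.] 0.65 [-0.0561  0.3145]
[355. 227.] [ 0.5543 -0.0999] 54 [148. 101.  61.] 0.4 [0.0148 0.0522]
```

View pics/t1.png

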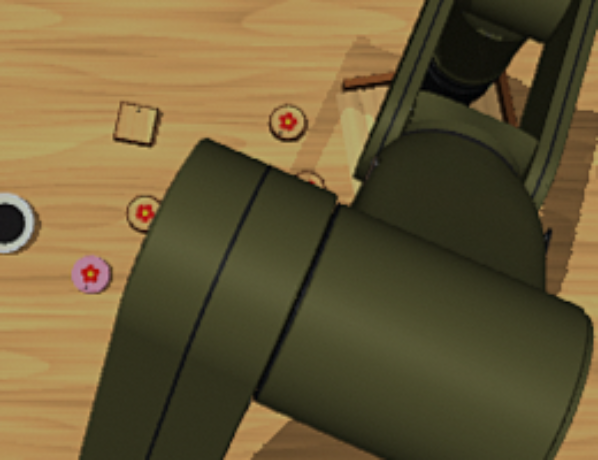

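The pendant at (288,122) in this crop hasn't moved, so the part-open tips passed over it. I'll find the true tip height by touching bare bench lightly.

Run:
```python
from h import *
a=tcp(.0815,.069+.022,.07); bot.move_pose(a,best_rot(a)); bot.movel([*a[:2],.006],max_speed=.1)
z=.006; f0=np.array(bot.read_state()["ft_force"])
while z>-.012:
    z-=.001; bot.movel([*a[:2],z],max_speed=.03); s=bot.read_state(); df=s["ft_force"][2]-f0[2]
    print(round(z,3),round(s["tcp_pos"][2],4),round(df,2))
    if df>2.5: break
bot.movel([*a[:2],z+.004],max_speed=.05)
im,_=optics.capture("wrist"); cv2.imwrite("pics/w1.png",im[:,:,::-1]); print(bot.read_state()["clock"])
```

```text
0.005 0.0057 -0.44
0.004 0.0041 0.79
0.003 0.0029 -0.15
0.002 0.0019 -0.08
0.001 0.0009 0.07
0.0 -0.0001 1.06
-0.001 -0.0011 -0.19
-0.002 -0.0021 0.29
-0.003 -0.0031 0.26
-0.004 -0.0041 -0.13
-0.005 -0.0051 -0.56
-0.006 -0.0061 0.21
-0.007 -0.0071 1.2
-0.008 -0.0081 -0.99
-0.009 -0.0091 0.06
-0.01 -0.0101 0.03
-0.011 -0.0111 0.74
-0.012 -0.0121 0.74
15.1333
```

View pics/w1.png

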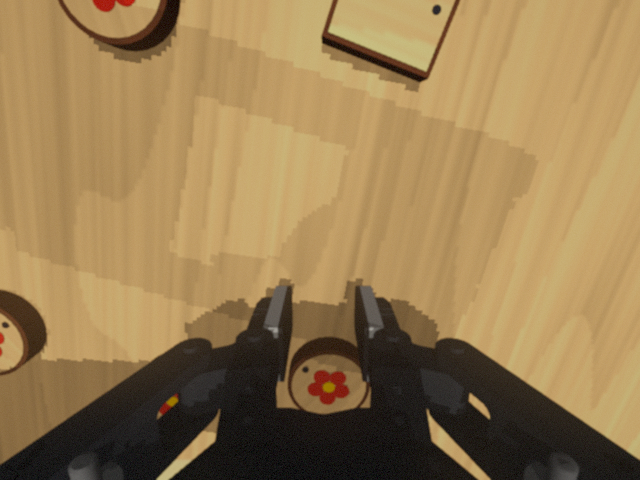

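The wrist view shows both fingertips, at about (280,292) and (362,292), above the bench with the pendant at (328,387) below them. I'll read the true tip height from depth.

Run:
```python
from h import *
s=bot.read_state(); i=optics.camera_info("wrist"); im,d=optics.capture("wrist")
K=i["camera_matrix"];T=i["T"]
v,u=np.mgrid[:480,:640]; P=np.stack([(u-K[0,2])/K[0,0]*d,(v-K[1,2])/K[1,1]*d,d],-1)@T[:3,:3].T+T[:3,3]
R=Ro.from_rotvec(s["ee_rot"]).as_matrix()
L=(P-s["tcp_pos"])@R
print("tcp",s["tcp_pos"],"rot",s["ee_rot"],"cam",T[:3,3],T[:3,2],"w",s["width"])
for px in [(278,295),(272,320),(283,340),(362,292),(372,325),(365,350),(328,387),(328,345),(330,250),(440,100),(330,305)]:
    print(px,np.round(d[px[1],px[0]],3),"world",np.round(P[px[1],px[0]],4),"tool",np.round(L[px[1],px[0]],4))
```

```text
tcp [ 0.60964018 -0.02432854 -0.00767965] rot [2.03072505e+00 2.39633030e+00 5.92520485e-04] cam [0.59535888 0.04961369 0.15952186] [ 0.04917213 -0.29056552 -0.9555908 ] w 0.027718184610900823
(278, 295) 0.142 world [ 0.5879 -0.0166  0.0304] tool [ 0.0112 -0.0201 -0.0381]
(272, 320) 0.124 world [ 0.5882 -0.0167  0.0498] tool [ 0.0111 -0.0199 -0.0575]
(283, 340) 0.121 world [ 0.5932 -0.021   0.0543] tool [ 0.0059 -0.0157 -0.062 ]
(362, 292) 0.144 world [ 0.6217 -0.0106  0.0285] tool [ 0.0116  0.0142 -0.0362]
(372, 325) 0.12 world [ 0.6224 -0.0105  0.054 ] tool [ 0.0115  0.0149 -0.0616]
(365, 350) 0.122 world [ 0.6218 -0.0201  0.0548] tool [ 0.0022  0.0127 -0.0624]
(328, 387) 0.177 world [ 0.6183 -0.0724  0.0127] tool [-0.0488  0.0006 -0.0204]
(328, 345) 0.176 world [ 0.6148 -0.0518  0.0073] tool [-0.028   0.0006 -0.015 ]
(330, 250) 0.169 world [ 6.079e-01 -4.500e-03 -3.000e-04] tool [ 0.0198  0.0015 -0.0073]
(440, 100) 0.149 world [ 0.6426  0.0697 -0.    ] tool [ 0.0873  0.048  -0.0076]
(330, 305) 0.177 world [ 0.6129 -0.0334  0.    ] tool [-0.0095  0.0017 -0.0077]
```

Run:
```python
from h import *
s=bot.read_state(); i=optics.camera_info("wrist"); im,d=optics.capture("wrist")
K=i["camera_matrix"];T=i["T"]
v,u=np.mgrid[:480,:640]; P=np.stack([(u-K[0,2])/K[0,0]*d,(v-K[1,2])/K[1,1]*d,d],-1)@T[:3,:3].T+T[:3,3]
for u in (276,282,287,360,366):
  for v in range(276,300,3): print((u,v),np.round(P[v,u],4),im[v,u])
```

```text
(276, 276) [ 5.838e-01 -2.180e-02  4.000e-04] [192 156 102]
(276, 279) [ 0.584  -0.0236  0.    ] [192 158 104]
(276, 282) [ 5.842e-01 -2.540e-02 -5.000e-04] [192 157 101]
(276, 285) [ 5.844e-01 -2.660e-02  5.000e-04] [167 137  92]
(276, 288) [ 0.5862 -0.0164  0.0247] [109  99  87]
(276, 291) [ 0.5865 -0.017   0.0262] [104  96  88]
(276, 294) [ 0.5869 -0.0168  0.0292] [100  94  86]
(276, 297) [ 0.5872 -0.0167  0.032 ] [103  99  89]
(282, 276) [ 5.867e-01 -2.180e-02 -5.000e-04] [197 162 105]
(282, 279) [ 5.869e-01 -2.310e-02  1.000e-04] [141 108  64]
(282, 282) [ 0.5872 -0.0243  0.001 ] [138 109  69]
(282, 285) [ 5.873e-01 -2.650e-02 -3.000e-04] [118  97  69]
(282, 288) [ 0.5887 -0.0165  0.0235] [103  94  83]
(282, 291) [ 0.5891 -0.0159  0.0277] [105  96  88]
(282, 294) [ 0.5893 -0.0162  0.0296] [102  94  86]
(282, 297) [ 0.5896 -0.0165  0.0316] [105  96  88]
(287, 276) [ 5.891e-01 -2.130e-02 -4.000e-04] [198 162 105]
(287, 279) [ 0.5894 -0.0223  0.0011] [169 135  84]
(287, 282) [ 0.5896 -0.024   0.0008] [134 105  59]
(287, 285) [ 5.898e-01 -2.610e-02 -3.000e-04] [118  96  65]
(287, 28
[... 323 characters left out ...]
0e-02 -2.000e-04] [126 100  65]
(360, 285) [ 0.6253 -0.0194  0.0014] [109  86  60]
(360, 288) [ 0.6211 -0.0106  0.0246] [87 79 70]
(360, 291) [ 0.6209 -0.0108  0.0273] [75 63 52]
(360, 294) [ 0.6208 -0.0113  0.029 ] [61 47 35]
(360, 297) [ 0.6204 -0.0111  0.0323] [54 41 28]
(366, 276) [ 0.6274 -0.0145  0.0009] [175 141  89]
(366, 279) [ 0.6277 -0.0161  0.0008] [175 141  92]
(366, 282) [ 6.281e-01 -1.780e-02  5.000e-04] [175 140  89]
(366, 285) [ 6.285e-01 -1.950e-02  1.000e-04] [148 120  80]
(366, 288) [ 0.624  -0.0109  0.0231] [101  94  84]
(366, 291) [ 0.6234 -0.0105  0.027 ] [100  93  85]
(366, 294) [ 0.623  -0.0104  0.0302] [102  93  85]
(366, 297) [ 0.6229 -0.0109  0.0319] [101  94  85]
```

Depth puts the fingertips at about z = 23 mm while the TCP reads −8 mm, so the tips sit about 31 mm behind the nominal TCP. The bench reads 0, and the shadows agree. I'll go lower and check the height again.

```bash
cat >> h.py <<'E'
def tips():
    i=optics.camera_info("wrist"); s=bot.read_state(); im,d=optics.capture("wrist")
    K=i["camera_matrix"];T=i["T"]; v,u=np.mgrid[:480,:640]
    P=np.stack([(u-K[0,2])/K[0,0]*d,(v-K[1,2])/K[1,1]*d,d],-1)@T[:3,:3].T+T[:3,3]
    out=[]
    for c in (276,282,287,360,366):
        col=P[270:310,c,2]; j=np.diff(col).argmax(); out.append(round(float(col[j+1])*1e3,1))
    return im,out,s
E
python3 - <<'E'
from h import *
p=np.array(bot.read_state()["tcp_pos"])
for z in (-.018,-.024):
    bot.movel([p[0],p[1],z],max_speed=.04); im,t,s=tips(); print(z,s["tcp_pos"],t,np.round(s["ft_force"],2))
cv2.imwrite("pics/w2.png",im[:,:,::-1]); print(s["clock"])
E
```

```text
-0.018 [ 0.60895046 -0.02426399 -0.01863648] [11.5, 10.5, 11.7, 11.4, 11.1] [-0.78  0.24 -0.27]
-0.024 [ 0.60909253 -0.02432297 -0.02438885] [5.9, 5.7, 5.2, 142.9, 5.9] [ 0.09 -0.97  0.5 ]
15.9833
```

View pics/w2.png

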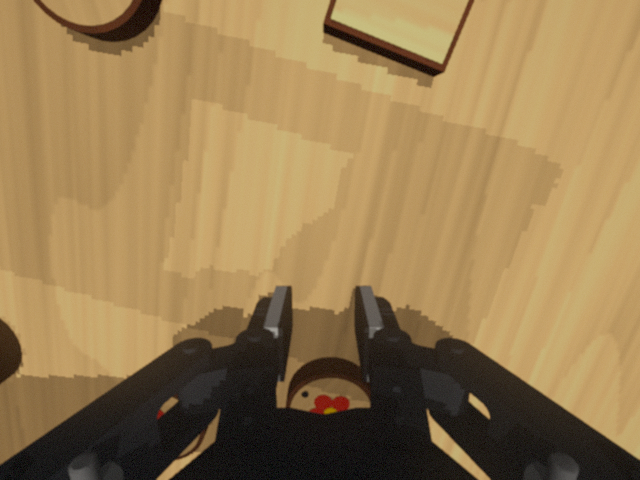

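The tips are now about 5.7 mm above the bench. The pendant, at (328,400), sits square ahead of the gap between the fingers. Pushing with Z = −23.5 mm.

```bash
sed -i 's/^Z=.006/Z=-.0235/; s/,\.07)/,.03)/g' h.py
python3 - <<'E'
from h import *
for p in [(.0815,.062),(.062,.0),(.062,-.125)]:
    bot.movel(tcp(*p),max_speed=.08); print(p,np.round(bot.read_state()["ft_force"],2))
bot.movel(tcp(.062,-.105),max_speed=.08); bot.movel(tcp(.062,-.105,.03),max_speed=.15)
print(bot.read_state()["clock"])
im,_=optics.capture("scene"); cv2.imwrite("pics/s1.png",im[:,:,::-1])
for r in optics.find_in("pendant1","scene"): print(np.round(r["location"],3),r["confidence"],tray(r["location"][:2]))
E
```

```text
(0.0815, 0.062) [-0.13  0.46 -0.29]
(0.062, 0.0) [0.28 0.09 0.48]
(0.062, -0.125) [-1.43  6.57  9.99]
20.125
[ 0.634 -0.254  0.015] 0.63 [ 0.0678 -0.1131]
[ 0.543 -0.084  0.014] 0.52 [0.006 0.07 ]
[0.447 0.153 0.012] 0.52 [-0.0499  0.3195]
[0.521 0.094 0.01 ] 0.46 [0.0141 0.2488]
```

View pics/s1.png

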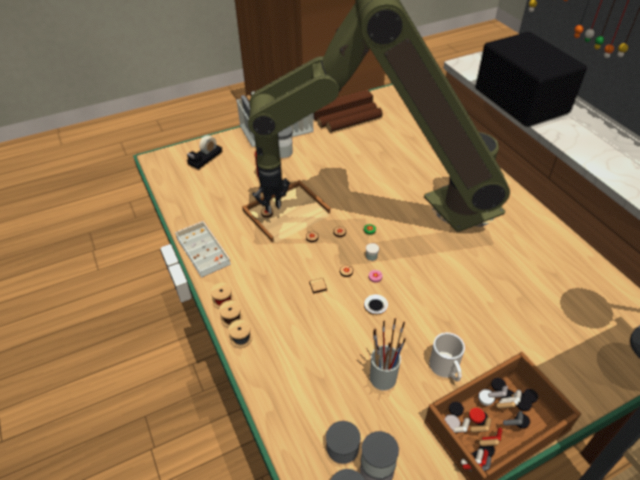

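P1 is in the tray at about (0.065, −0.115). The force near the end (10 N upward) suggests the tips brushed the floor, so I'll ride higher over the tray for the remaining pushes.

Run:
```python
from h import *
push((-.085,.095),[(-.085,.083),(-.062,.015,-.0225),(-.062,-.03,-.0195),(-.062,-.11,-.0195)])
im,_=optics.capture("scene")
for r in optics.find_in("pendant1","scene"): print(np.round(r["location"],3),r["confidence"],tray(r["location"][:2]))
```

```text
down [ 0.4   0.02 -0.15] [ 0.4428 -0.0325 -0.0239] 0.027912625655682994
(-0.085, 0.083) [ 0.15 -0.11 -0.72]
(-0.062, 0.015, -0.0225) [ 0.43 -0.04 -0.09]
(-0.062, -0.03, -0.0195) [-0.47 -0.12 -0.09]
(-0.062, -0.11, -0.0195) [-0.39  0.09  0.32]Traceback (most recent call last):
  File "<stdin>", line 2, in <module>
  File "h.py", line 34, in push
    x,y=way[-1]; bot.movel(tcp(x,y+.02),max_speed=.08); bot.movel(tcp(x,y+.02,.03),max_speed=.15)
    ^^^
ValueError: too many values to unpack (expected 2)
```

```bash
sed -i 's/x,y=way\[-1\]; bot.movel(tcp(x,y+.02)/x,y,z=way[-1]; bot.movel(tcp(x,y+.02,z)/' h.py
python3 - <<'E'
from h import *
bot.movel(tcp(-.062,-.09,-.0195),max_speed=.08); bot.movel(tcp(-.062,-.09,.03),max_speed=.15)
push((.002,.062),[(.002,.015,-.0225),(.002,-.03,-.0195),(.002,-.115,-.0195)])
push((.003,.246),[(.003,.015,-.0225),(.002,-.03,-.0195),(.002,-.055,-.0195)],.1)
bot.move_joints([-1.286, 0.307, 1.506, -0, 1.328, -0.073])
im,o=pendants(); cv2.imwrite("pics/t2.png",cv2.resize(im[150:350,220:480,::-1],None,fx=2.3,fy=2.3))
for r in o: print(*r,tray(r[1]))
print(bot.read_state()["clock"])
E
```

```text
down [-0.55 -0.38  0.42] [ 0.5331 -0.0512 -0.0237] 0.028023024664858443
(0.002, 0.015, -0.0225) [-0.14  0.2   0.67]
(0.002, -0.03, -0.0195) [-0.08  0.06 -0.1 ]
(0.002, -0.115, -0.0195) [-0.78  0.02 -0.75]
clock 31.425
down [-0.08  0.05  0.77] [ 0.5042  0.1309 -0.0237] 0.02772086625762454
(0.003, 0.015, -0.0225) [ 0.24  0.34 -0.23]
(0.002, -0.03, -0.0195) [-0.06  0.42  0.74]
(0.002, -0.055, -0.0195) [0.29 0.35 0.3 ]
clock 37.95
[397. 226.] [ 0.5587 -0.2112] 228 [141.   81.   47.5] 0.77 [ 0.0008 -0.0583]
[331. 304.] [ 0.3548 -0.0403] 240 [ 41.  112.5  48. ] 0.77 [-0.1723  0.1437]
[418. 201.] [ 0.628  -0.2671] 182 [143.5 102.5  55. ] 0.75 [ 0.06   -0.1248]
[419. 223.] [ 0.5676 -0.2678] 223 [140.  80.  46.] 0.56 [ 0.0003 -0.1156]
[259. 269.] [0.4409 0.1458] 216 [151. 104. 122.] 0.5 [-0.0568  0.3132]
40.0167
```

View pics/t2.png

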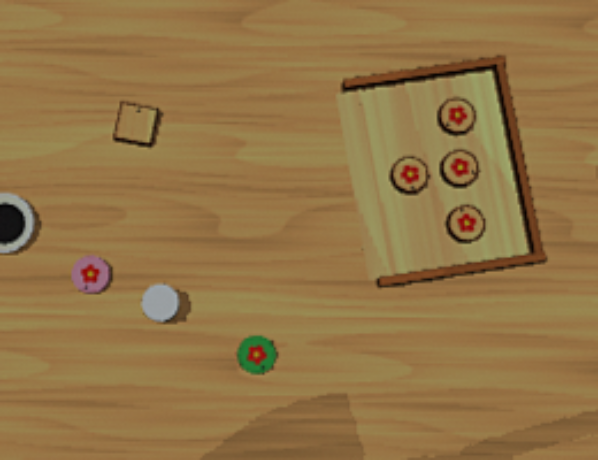

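All four pendants lie flat and apart in the tray, at crop pixels (457,116), (460,168), (409,175) and (466,223). The tag, saucer, pot and look-alikes haven't moved. Handing in.

```bash
python3 -c "
from bench import bot
bot.hold(.3); print(bot.hand_in())"
```

```text
the job is handed in; nothing more can be done
None
```

The job is handed in at about 40 s of the 67 s allowed: the last picture shows all four pendants flat, face up and side by side in the tray and the tag, saucer, pot and look-alikes unmoved (the hand-in returned no verdict), though the tips brushed the tray floor at about 10 N during the first push.

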